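Level the field balance and peel off its splash cover

ROBOT

A 6-joint arm with a two-finger parallel gripper is mounted at the origin on the work surface. World frame = base frame: x ahead of the robot, y to its left, z up, the work surface at z = 0. Lengths are in m, angles in rad, forces in N, time in s.
With the tool pointing down it reaches from about 0.3 to 0.75 m from the base axis. Payload 8.5 kg.
Tool frame: the origin (TCP) lies between the finger pads; the fingertips stand 14 mm ahead of it and the grasp point (between the pads) lies 5 mm behind it; z points along the fingers, y is the line along which they close (so a half turn about z gives the same grasp; the last joint's range is limited). The gripper opens to 88 mm and grips with 3 to 60 N. Pads are 18 mm wide; open, the fingers measure 123 mm over their backs; the gripper's body (75 mm by 187 mm) begins 45 mm behind the grasp point.
Start: joints at [-1.331, 0.381, 1.297, -0, 1.464, -0.215], TCP at [0.242, -0.494, 0.253] pointing down, gripper open.
Joint ranges: [-3.11, 3.11], [-0.89, 2.33], [0.22, 2.48], [-1.42, 4.56], [0.17, 2.85], [-2.88, 2.88]. Speed limits (rad/s): [2.39, 2.39, 3.14, 3.14, 3.14, 3.14].

INTERFACE

Orientations are given as a unit quaternion [x, y, z, w].
In Python, from plant import * gives the robot as it stands. The module is installed in compiled form; this text tells all that it offers.
- The arm moves only by the tool carry_out, never from a script. Its argument "rows" is a list of rows, each a list of 5 numbers: the shift along the tool's x, y, z in units of 30 mm (1.0 is 30 mm), then the turn about the tool's z in units of 8 degrees (1.0 is 8 degrees), then the closure, from 0 (fully open) to 1 (shut). A call has 1 to 20 rows; each row is the pose to reach, as a shift and turn from the pose commanded when the call began, along the tool's axes at that moment; what a row does not reach only later rows make up. A row lasts 1/8 s, in which the tool goes at most 62.5 mm and 10.7 degrees, less where a joint would pass 70% of its speed; a pose out of reach is approached as far as the arm can. A call with a gripper value outside its range is refused whole. The fingers move at their own pace and stop on an object; "grip_force" is the grip in N (left out, the last holds). Time passes only in rows, so rows that repeat a pose let the fingers close. It gives the time, the measured TCP pose, the force, the opening and the grip force at its end, in the units of the state.
- get_state(): the state, without advancing time (a new reading comes with each control period).
- snapshot(name): name is "scene" or "side" or "wrist"; returns a dict with "frame" (480x640x3 uint8, blue, green, red), "vfov" (degrees; the focal length in pixels is half the picture's height over the tangent of half this angle, whatever the lens; pixels are square), "cx", "cy" (the principal point, pixels), "origin" and "rotation" of the camera in the world; the wrist camera has in their place "hand_eye" (4x4, takes a point from camera to tool coordinates, whose origin is the TCP and whose axes are the flange's). Camera axes: x right, y down, z forward; pixel columns grow to the right and rows downward; lengths in m; the calibration is good to about 2 mm. A picture is of the moment at which its call begins: read the wrist's pose just before it. There is no depth.
- close_job(): hands the job in; it is judged then, once.
The state is a dict: "clock": time; "joint_positions": joint angles; "joint_vel": joint speeds; "joint_torque": joint torques, N m; "position": TCP position; "tcp_rot": TCP orientation; "wrist_force": force on the tool from outside, world axes, zero at the start; "wrist_torque": the same for the moment, N m; "gripper_width": finger opening in m; "grip_force": force on a finger pad.
Only numpy, scipy, OpenCV 4.12 (cv2) and the standard library are available. Lean on these libraries where they do the work, as an engineer would, in place of code of your own. Each camera call takes 0.05 s, during which the arm holds its last target. There are 200 camera calls.

TASK

Get the field balance ready for the next fish: with the cover still on, turn the black levelling knob until the balance sits level, its bubble between the two marks. Then grip the orange splash cover by its corner lug and peel it off, raising that corner first while the opposite corner stays down in the tray to the last, so that the white weighing tray is not pulled off the pan with it. Finish holding the wet cover level over the middle of the grey rinse tub, its flange at least 8 cm above the tub's rim; do not put it down or let go, and leave the balance level and the other things on the table undisturbed.

Things in the scene. Friction and masses are not known exactly. Their poses are not given: they have to be found in the camera images.
- balance: Fixed feet and screw of the field balance. Origin on the table under the middle of the housing; x points away from the operator's side (display), y to the left. Grey housing 265 x 200 mm, from 18 to 68 mm above the table, reaching from x = -125 to +140 mm and y = -100 to +100 mm; the levelling knob stands at x = 0, y = -170 mm. The housing swings about a fixed line along x at y = +90 mm, 12 mm above the table.
- platform (a joint): Tilt of the balance housing with pan, tray and cover, rad. 0 is level; negative: the knob side (-y) is low, as at the start (between -0.033 and -0.015). It follows the knob, 0.012 rad of tilt per rad of knob, and stays where it is left.
- bubble (a joint): Place of the pale bubble (14 mm long) along the yellow spirit vial on the back edge of the housing, m: 0 in the middle, positive towards the knob side. It runs to the high side, 1 mm per 0.001 rad of tilt; lying wholly between the two black marks (26 mm apart) means level within 0.006 rad.
- vial (a point): Middle of the spirit vial's upper side, on the housing 125 mm behind the balance's origin (+x).
- level_knob (a joint): Turn of the levelling knob, rad, growing clockwise seen from above; clockwise raises the knob side. 0 is near level; stops at -3.6 and +1.6. It stays where it is left (friction about 0.1 N m).
- knob_grip (a point): On the axis of the black wing knob, at the middle of its wing; does not rise or fall. The wing is 44 mm long, 12 mm thick and 28 mm high (from 11 mm below to 12 mm above this point; its underside and below is a disc of 20 mm radius). This point's x axis runs along the wing and its z axis up, with the white dot at the +x end. At knob value 0 the wing lies along the balance's x; at value q it is turned by -q about z.
- weigh_tray (a joint): How far the white weighing tray has been pulled up off its pan, m; 0 seated, where it must stay. It takes about 7.5 N straight up to pull it. Each of its four clips gives way at about 2.5 N: pulled straight up, all four hold the cover with about 10 N together and the tray tends to come along; raised by a corner, they let go one after another and the tray stays.
- tray_rim (a point): Centre of the white weighing tray at its rim; z square to the rim. Tray 180 x 160 mm (x, y) outside, 40 mm deep, walls 4 mm; it tilts with the housing. At the middle of each of its four sides a blue sprung clip with a free-turning white roller (45 mm wide, top 17 mm above the rim, standing out 15 mm beyond it) holds the cover's edge down and is pushed outwards as the edge rises.
- cover: Orange formed splash cover, 0.09 to 0.13 kg, nested in the tray, flange on the tray's rim. Origin at its centre, level with the flange's underside; z up. Flange 180 (x) x 160 (y) x 4 mm; recessed panel reaching 12 mm lower, with 2 mm play in the tray. Lug in the +x, +y corner. With the balance level the origin is 118 mm above the table, 5 mm to +x of the balance's origin; axes parallel.
- cover_lug (a point): Middle of the graspable part of the cover's upright grip lug: 40 mm long along the cover's diagonal (41.6 degrees from the cover's x axis towards y), 12 mm thick, its top 12 mm above this point and the flange's upper face 18 mm below it. At cover x = 61, y = 54, z = 22 mm; axes as the cover's.
- lug_corner (a point): Outer corner of the cover's flange at the lug: cover x = 90, y = 80, z = 0 mm.
- far_corner (a point): Opposite outer corner of the cover's flange: cover x = -90, y = -80, z = 0 mm; the peel pivots here.
- tub: Fixed grey rinse tub, open, 270 (x) x 210 (y) x 80 mm high. Origin at the centre of its underside.
- tag_jar: Small jar with red cap, 48 mm across, 55 mm high, standing near the knob; bystander.
- disinfectant: Amber bottle, 64 mm across, 170 mm high; bystander.
- probe: Thin steel probe, 160 mm long, lying; bystander.
- cup: Steel cup, 70 mm across, 75 mm high; bystander.
- brush: Blue-handled brush, 170 mm long, lying; bystander.
There are look-alikes about, which are no part of the job. Of the things that look like the cover, the larger one is meant.

How it is judged:
On the way, in this order (a step that is already met when the one before it is completed fails the run):
1. the balance is turned level (bubble between the marks, 0.006 rad) with the cover still seated on the tray (value of joint platform between -0.006 and 0.006 rad and z of lug_corner in the frame of tray_rim below 0.006 m), for 0.3 s.
2. the lug corner is up by more than 15 mm while the opposite corner is still down on the tray (within 7 mm) (z of lug_corner in the frame of tray_rim above 0.015 m and z of far_corner in the frame of tray_rim below 0.007 m), for 0.1 s.
3. the whole cover is off the tray (z of far_corner in the frame of tray_rim above 0.02 m), for 0.1 s.
At the end, for the whole second after the job is handed in: Fingers hold the cover still, level within 0.2 rad, its centre within 60 mm of the tub's middle seen from above, flange over 160 mm above the table, touching neither tub nor balance; balance level within 0.006 rad, weighing tray within 3 mm of seated (contact force between the fingers and cover above 1 N and horizontal distance between cover and tub below 0.06 m and height (world z) of cover above 0.16 m and angle between cover's own z axis and vertical below 0.2 rad and linear speed of cover below 0.03 m/s and contact force between cover and tub below 0.05 N and contact force between cover and balance below 0.05 N and value of joint weigh_tray below 0.003 m and value of joint platform between -0.006 and 0.006 rad); the arm keeps its last pose, push and grip.
It fails at once if the weighing tray is pulled up off its pan by more than 8 mm (value of joint weigh_tray above 0.008 m).
It fails at once if the jar, bottle, probe, cup or brush is moved by more than 30 mm (distance of any of tag_jar, disinfectant, probe, cup, brush from where it was at the start of the episode above 0.03 m).
It also fails if it takes over 58 s, if anything falls off the work surface, if the arm or the gripper's body presses on something with over 40 N, if the wrist force passes 120 N, or if a joint passes its speed limit or range.

## Working session

There is one attempt and no reset: what is moved stays moved. The work goes in short steps, Python scripts to look and compute and a tool call to move; the robot and the scene stay as the last step left them, time stands still between calls to the robot, and variables do not carry over. Pictures are saved under pics/ and viewed, at most 10 in all, crops included, and the job is handed in when it is done.

Besides the shell and the picture viewer there is one more tool, called after "Request:" by a JSON object that holds its "api" and its "payload", one argument or row to a line. carry_out: Moves the arm, as the interface text tells. Its arguments: {"type":"object","properties":{"rows":{"type":"array","items":{"type":"array","items":{"type":"number"}}},"grip_force":{"type":"number"}},"required":["rows"]}

```bash
mkdir -p pics
cat > h.py <<'E'
from plant import *
import numpy as np, cv2
from scipy.spatial.transform import Rotation as R
def snap(n,f=None):
    st=get_state(); s=snapshot(n)
    if f: cv2.imwrite('pics/'+f,s['frame'])
    if n=='wrist':
        T=np.array(s['hand_eye']); Rt=R.from_quat(st['tcp_rot']).as_matrix()
        s['rotation']=Rt@T[:3,:3]; s['origin']=np.array(st['position'])+Rt@T[:3,3]
    s['origin']=np.array(s['origin']); s['rotation']=np.array(s['rotation']); s['f']=240/np.tan(np.radians(s['vfov'])/2)
    return s
def ray(s,u,v):
    d=s['rotation']@np.array([(u-s['cx'])/s['f'],(v-s['cy'])/s['f'],1]); return s['origin'],d/np.linalg.norm(d)
def onz(s,u,v,z):
    o,d=ray(s,u,v); return o+d*(z-o[2])/d[2]
def proj(s,p):
    c=s['rotation'].T@(np.array(p)-s['origin']); return s['cx']+s['f']*c[0]/c[2], s['cy']+s['f']*c[1]/c[2]
E
python3 - <<'E'
from h import *
import pickle
S={n:snap(n) for n in('scene','side','wrist')}
pickle.dump(S,open('s0.pkl','wb'))
for n in S: print(n,S[n]['origin'],S[n]['f'],S[n]['cx'],S[n]['cy'])
print(get_state())
cv2.imwrite('pics/a.png',S['scene']['frame']);cv2.imwrite('pics/b.png',S['side']['frame'])
E
```

```text
scene [1.20737767 0.12936192 0.86497284] 439.80170855717006 320.6553899385627 235.45777367666412
side [0.36624304 0.6391836  0.88013147] 441.3223073064463 316.0916226763747 235.0238615001578
wrist [ 0.3165582  -0.45780899  0.38464043] 351.4002330387745 319.29372529498585 238.13904975596176
{'clock': 0.15, 'joint_positions': array([-1.33128393e+00,  3.81029344e-01,  1.29796677e+00,  1.66347857e-06,
        1.46359907e+00, -2.15296688e-01]), 'joint_vel': array([-1.29820878e-04, -2.44928017e-03, -1.84165209e-03,  5.05640504e-04,
        7.72178848e-05, -7.77349020e-04]), 'joint_torque': array([ 1.92759064e-03, -4.38081479e+01, -2.24614924e+01,  7.13107386e-02,
        3.43745027e-02, -8.42618374e-05]), 'position': array([ 0.24156751, -0.49391639,  0.25232643]), 'tcp_rot': array([ 9.74254718e-01,  2.25449534e-01, -5.24223138e-06, -5.01237882e-04]), 'wrist_force': array([0.31755697, 0.02144743, 0.09617184]), 'wrist_torque': array([-0.01198018, -0.03265083, -0.03249021]), 'grip_force': 0.0, 'gripper_width': 0.08813730736897599}
```

View pics/a.png

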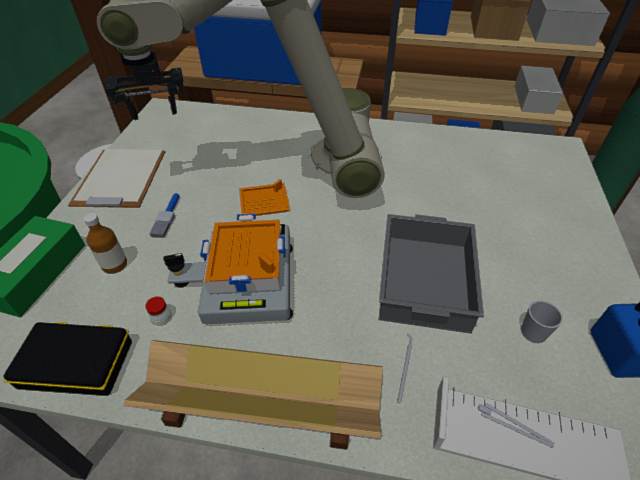

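View pics/b.png

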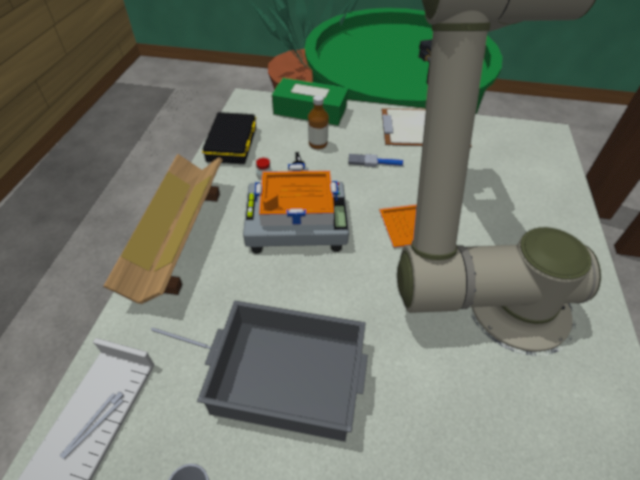

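The two views show these candidates. The large orange cover is on the balance at scene (245,252) and side (297,192). The smaller orange look-alike lies on the table at scene (264,198) and side (400,225). The black wing knob is at scene (175,262), with the black case at (70,357) as a possible confusion. The tub is at scene (430,272). I choose the cover on the balance and the knob at (175,262), and will check both in one close crop.

Run:
```python
from h import *
import pickle
S=pickle.load(open('s0.pkl','rb'))
for n in('scene','side'):
    s=S[n]; hsv=cv2.cvtColor(s['frame'],cv2.COLOR_BGR2HSV)
    m=cv2.inRange(hsv,(5,190,120),(18,255,255)); 
    c=sorted(cv2.findContours(m,0,2)[0],key=cv2.contourArea)[-2:]
    for k in c:
        b=cv2.boxPoints(cv2.minAreaRect(k)); a=cv2.approxPolyDP(cv2.convexHull(k),4,True)[:,0]
        print(n,cv2.contourArea(k),a.tolist())
        print([onz(s,*p,0.12).round(3)[:2].tolist() for p in a.astype(float)])
    y=cv2.inRange(hsv,(25,150,120),(40,255,255)); k=[q for q in cv2.findContours(y,0,2)[0] if cv2.contourArea(q)>20]
    for q in k: r=cv2.minAreaRect(q); print('yel',r,onz(s,*r[0],.072).round(3))
s=S['scene'];
for p in [(386,216),(476,222),(476,327),(380,316)]: print('tub',onz(s,*p,.08).round(3))
a=cv2.resize(S['scene']['frame'][190:330,140:310],None,fx=4,fy=4,interpolation=2)[:, :]
b=cv2.resize(S['side']['frame'][140:260,230:360],None,fx=4,fy=4,interpolation=2)
cv2.imwrite('pics/c.png',a); 
w=S['wrist']['frame']
cv2.imwrite('pics/d.png',np.hstack([cv2.resize(w,(400,300)),cv2.resize(b,(400,370))[:300]]))
```

```text
scene 1002.5 [[283, 183], [288, 209], [242, 213], [240, 189]]Traceback (most recent call last):
  File "<stdin>", line 11, in <module>
  File "h.py", line 15, in onz
    o,d=ray(s,u,v); return o+d*(z-o[2])/d[2]
        ~~~^^^^^^^
  File "h.py", line 13, in ray
    d=s['rotation']@np.array([(u-s['cx'])/s['f'],(v-s['cy'])/s['f'],1]); return s['origin'],d/np.linalg.norm(d)
      ~~~~~~~~~~~~~^~~~~~~~~~~~~~~~~~~~~~~~~~~~~~~~~~~~~~~~~~~~~~~~~~~~
ValueError: matmul: Input operand 1 has a mismatch in its core dimension 0, with gufunc signature (n?,k),(k,m?)->(n?,m?) (size 3 is different from 4)
```

```bash
sed -i "s/s\['rotation'\]=np.array(s\['rotation'\]);/r=np.array(s['rotation']); s['rotation']=R.from_quat(r).as_matrix() if r.shape==(4,) else r;/" h.py
cat > m.py <<'E'
from h import *
import pickle
S=pickle.load(open('s0.pkl','rb'))
for n in('scene','side'):
    s=S[n]; s['rotation']=R.from_quat(s['rotation']).as_matrix(); hsv=cv2.cvtColor(s['frame'],cv2.COLOR_BGR2HSV)
    m=cv2.inRange(hsv,(5,190,120),(18,255,255)); 
    c=sorted(cv2.findContours(m,0,2)[0],key=cv2.contourArea)[-2:]
    for k in c:
        a=cv2.approxPolyDP(cv2.convexHull(k),4,True)[:,0]
        print(n,cv2.contourArea(k),a.tolist())
        print([onz(s,*p,0.12).round(3)[:2].tolist() for p in a.astype(float)])
    y=cv2.inRange(hsv,(25,150,120),(40,255,255)); k=[q for q in cv2.findContours(y,0,2)[0] if cv2.contourArea(q)>20]
    for q in k: r=cv2.minAreaRect(q); print('yel',np.round(r[0]),onz(s,*r[0],.072).round(3))
s=S['scene'];
for p in [(386,216),(476,222),(476,327),(380,316)]: print('tub',onz(s,*p,.08).round(3))
a=cv2.resize(S['scene']['frame'][190:330,140:310],None,fx=4,fy=4,interpolation=2)[:, :]
b=cv2.resize(S['side']['frame'][140:260,230:360],None,fx=4,fy=4,interpolation=2)
cv2.imwrite('pics/c.png',a); 
w=S['wrist']['frame']
cv2.imwrite('pics/d.png',np.hstack([cv2.resize(w,(400,300)),cv2.resize(b,(400,370))[:300]]))
E
python3 m.py
```

```text
scene 1002.5 [[283, 183], [288, 209], [242, 213], [240, 189]]
[[0.323, -0.126], [0.421, -0.09], [0.455, -0.199], [0.367, -0.231]]
scene 3717.0 [[279, 221], [277, 277], [205, 280], [215, 223]]
[[0.467, -0.102], [0.636, -0.065], [0.671, -0.215], [0.5, -0.253]]
yel [ 54. 385.] [ 0.924 -0.429  0.072]
yel [228. 304.] [ 0.691 -0.163  0.072]
yel [242. 303.] [ 0.683 -0.135  0.072]
side 948.0 [[415, 206], [410, 243], [394, 245], [381, 210]]
[[0.268, -0.164], [0.274, -0.041], [0.309, -0.028], [0.348, -0.134]]
side 2600.0 [[328, 172], [333, 211], [260, 212], [263, 173]]
[[0.498, -0.248], [0.462, -0.108], [0.634, -0.071], [0.665, -0.211]]
yel [250. 200.] [ 0.688 -0.154  0.072]
tub [0.36  0.155 0.08 ]
tub [0.343 0.383 0.08 ]
tub [0.663 0.362 0.08 ]
tub [0.67  0.164 0.08 ]
```

View pics/c.png

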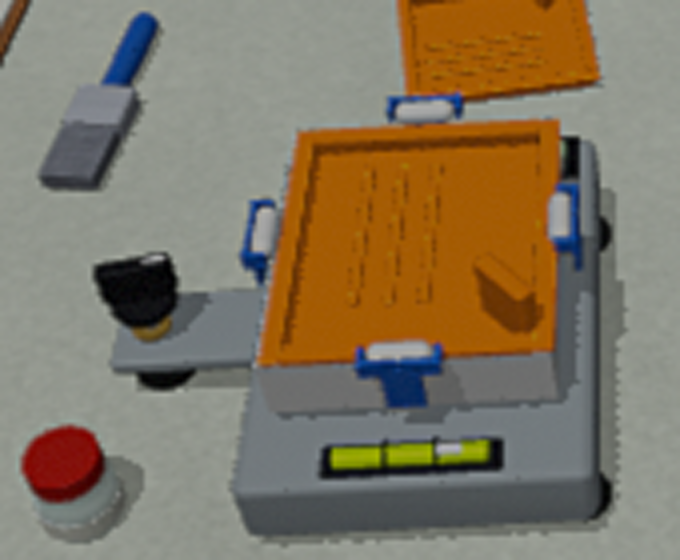

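View pics/d.png

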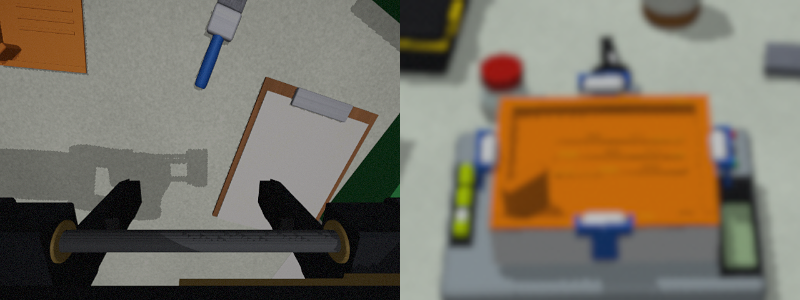

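The crop shows the large cover clipped in the tray with its lug at the near-right corner, crop (505,290). The wing knob is at crop (135,285), with its white dot at the right end (155,258). The bubble is at crop (450,450), right of the marks at 385 and 435, which puts the tilt at about -0.021. Next I measure the knob, jar and tub.

```bash
cat > m2.py <<'E'
from h import *
import pickle
S=pickle.load(open('s0.pkl','rb'))
for n in('scene','side'): S[n]['rotation']=R.from_quat(S[n]['rotation']).as_matrix()
def tri(p,q):
    A=[];b=[]
    for s,x in((S['scene'],p),(S['side'],q)):
        o,d=ray(s,*x); P=np.eye(3)-np.outer(d,d); A.append(P); b.append(P@o)
    return np.linalg.lstsq(np.vstack(A),np.hstack(b),rcond=None)[0].round(4)
c=lambda x,y:(140+x/4,190+y/4)
d=lambda x,y:(230+(x-400)*130/400,140+y*120/370)
print('wing ctr',tri(c(136,284),d(606,60)),'cap',tri(c(65,455),d(502,70)),'lugtop',tri(c(505,275),d(525,185)))
s=S['scene']
for z in(.08,.09,.1,.11,.12): print(z,onz(s,*c(136,284),z).round(3), proj(s,(.599,-.326,z)), proj(S['side'],(.599,-.326,z)))
k=S['side']; hsv=cv2.cvtColor(k['frame'],cv2.COLOR_BGR2HSV)
for p in[(236,304),(365,321),(352,433),(206,401)]: print('tub',onz(k,*p,.08).round(3))
print('bottle',onz(s,118,268,0.0),'brush',onz(s,165,215,0.02))
E
python3 m2.py
```

```text
wing ctr [ 0.6013 -0.3257  0.0826] cap [ 0.7042 -0.3313  0.0514] lugtop [ 0.6112 -0.0927  0.1448]
0.08 [ 0.601 -0.325  0.08 ] (np.float64(174.01279677920274), np.float64(260.275783002983)) (np.float64(297.4350184782161), np.float64(160.8375252521286))
0.09 [ 0.609 -0.319  0.09 ] (np.float64(172.9940635020288), np.float64(257.4739310929682)) (np.float64(297.3466754001273), np.float64(158.04841847099692))
0.1 [ 0.617 -0.314  0.1  ] (np.float64(171.960982629535), np.float64(254.6326185721618)) (np.float64(297.2572675870525), np.float64(155.225696610633))
0.11 [ 0.624 -0.308  0.11 ] (np.float64(170.91324891003475), np.float64(251.75100589792757)) (np.float64(297.16677567357635), np.float64(152.36874827948787))
0.12 [ 0.632 -0.302  0.12 ] (np.float64(169.8505483708338), np.float64(248.82822954198681)) (np.float64(297.0751798217943), np.float64(149.4769471689105))
tub [0.624 0.166 0.08 ]
tub [0.35  0.155 0.08 ]
tub [0.347 0.38  0.08 ]
tub [0.615 0.375 0.08 ]
bottle [ 0.58633424 -0.50264623  0.        ] brush [ 0.39899228 -0.45249461  0.02      ]
```

Request:
{"api": "carry_out", "payload": {
  "rows": [
    [2,0,0,-1.3,0.4],
    [4,0,0,-2.6,0.4],
    [6,0.1,0,-3.9,0.4],
    [8,0.1,0,-5.2,0.4],
    [10,0.2,0.2,-6.5,0.4],
    [12,0.2,0.4,-7.8,0.4],
    [13.2,0.2,0.4,-9.1,0.4],
    [13.2,0.2,0.4,-10.4,0.4],
    [13.2,0.2,0.4,-10.9,0.4],
    [13.2,0.2,0.4,-10.9,0.4],
    [13.2,0.2,0.4,-10.9,0.4]
  ]
}}

```text
clock: 1.52
position: [0.5999, -0.3256, 0.2406]
tcp_rot: [0.551, 0.835, 0.0, -0.0]
wrist_force: [0.7, -0.3, 0.1]
gripper_width: 0.0531
grip_force: 0.0
```

Run:
```python
from h import *
import pickle
s=snap('wrist','w1.png'); pickle.dump(s,open('w1.pkl','wb'))
st=get_state(); print(st['clock'],st['position'],R.from_quat(st['tcp_rot']).as_matrix()[:,0],proj(s,(.600,-.326,.094)),st['joint_positions'])
```

```text
1.575 [ 0.59986258 -0.32560713  0.24067145] [-3.93587346e-01  9.19287209e-01  1.68803268e-04] (np.float64(317.81424105483944), np.float64(226.14147841984249)) [-6.70311921e-01  6.31840737e-01  8.92964024e-01 -8.24657876e-06
  1.61698428e+00 -1.07484298e+00]
```

View pics/w1.png

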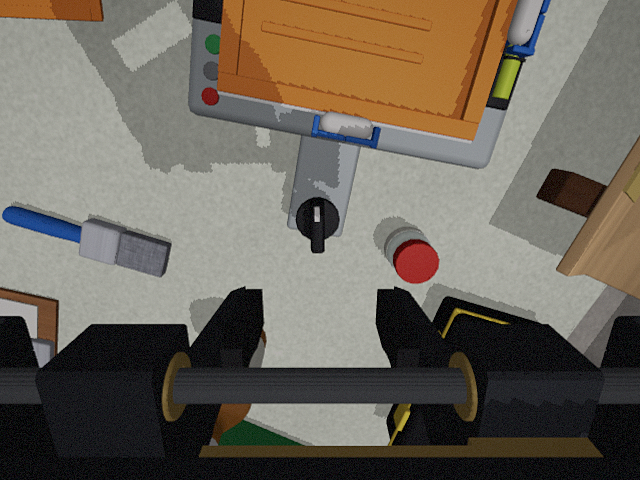

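The wrist view shows the wing upright at (317,207)–(318,252), parallel to tool x and within 1 mm of the predicted place. I can descend straight down.

Request:
{"api": "carry_out", "payload": {
  "rows": [
    [0,0,1.9,0,0.4],
    [0,0,3.6,0,0.4],
    [0,0,4.9,0,0.4],
    [0,0,4.9,0,0.4],
    [0,0,4.9,0,1],
    [0,0,4.9,0,1],
    [0,0,4.9,0,1],
    [0,0,4.9,0,1],
    [0,0,4.9,1.2,1],
    [0,0,4.9,2.4,1],
    [0,0,4.9,3.6,1],
    [0,0,4.9,4.8,1],
    [0,0,4.9,6,1],
    [0,0,4.9,7.2,1],
    [0,0,4.9,8.4,1],
    [0,0,4.9,9.6,1],
    [0,0,4.9,10.8,1],
    [0,0,4.9,12,1],
    [0,0,4.9,12.5,1],
    [0,0,4.9,12.5,1]
  ],
  "grip_force": 30
}}

```text
clock: 4.08
position: [0.5999, -0.3273, 0.0945]
tcp_rot: [0.993, 0.115, 0.0, 0.002]
wrist_force: [-0.7, -6.0, 0.4]
gripper_width: 0.012
grip_force: 29.9
```

```bash
cat > vial.py <<'E'
from h import *
s=snap('scene'); 
cv2.imwrite('pics/v%d.png'%int(get_state()['clock']*100),cv2.resize(s['frame'][190:330,140:310],None,fx=4,fy=4,interpolation=2))
import glob;print(get_state()['clock'],get_state()['gripper_width'])
g=s['frame'][290:318,215:270].astype(int); hsv=cv2.cvtColor(s['frame'],cv2.COLOR_BGR2HSV)[290:318,215:270]
y=cv2.inRange(hsv,(25,150,100),(40,255,255)); w=cv2.inRange(hsv,(0,0,150),(180,110,255))
for r in range(28): print(''.join('Y' if a else 'W' if b else '.' for a,b in zip(y[r],w[r])))
E
python3 vial.py
```

```text
4.125 0.011678733735951742
.......................................................
.......................................................
.......................................................
.......................................................
.......................................................
.......................................................
.......................................................
.......................................................
.......................................................
.......................................................
................................Y..YYYYYYYYYYYYY.......
.........YYYYYYYYYYYY.YYYWWWWWW.YY.YYYYYYYYYYYYY.......
........YYYYYYYYYYYYY.YY.WWWWWW.YY.YYYYYYYYYYYYY.......
........YYYYYYYYYYYYY.YYYWWWWW.YYY.YYYYYYYYYYYYY.......
........YYYYYYYYYYYYY.YYYYYYYYYYYY.YYYYYYYYYYYY........
........YYYYYYYYYYYYY.YYYYYYYYY........................
.......................................................
.......................................................
.......................................................
.......................................................
.......................................................
.......................................................
.......................................................
.......................................................
.......................................................
.......................................................
.......................................................
.......................................................
```

The bubble centre is at column 27.7 between marks at 21 and 34, so the balance is level. Release, rise and go above the lug.

Request:
{"api": "carry_out", "payload": {
  "rows": [
    [0,0,0,12.5,0.6],
    [0,0,0,0,0.6],
    [0,0,-1.9,0,0.6],
    [0,0,-3.8,0,0.6],
    [0,0,-4.9,0,0.6],
    [0.6,-1.9,-4.9,-1.3,0.6],
    [1.2,-3.8,-4.9,-2.6,0.6],
    [1.8,-5.7,-4.9,-3.9,0.6],
    [2.3,-7.5,-4.9,-5.15,0.6],
    [2.3,-7.5,-4.9,-5.15,0.6],
    [2.3,-7.5,-4.9,-5.15,0.6]
  ]
}}

```text
clock: 5.5
position: [0.6156, -0.0912, 0.2409]
tcp_rot: [0.889, 0.457, 0.0, 0.0]
wrist_force: [0.4, -0.8, -0.0]
gripper_width: 0.0353
grip_force: 0.0
```

My first row had a stray turn of 12.5, so I will check the vial again along with the lug.

```bash
python3 vial.py | sed -n '1p;10,18p'
python3 - <<'E'
from h import *
s=snap('wrist','w2.png'); st=get_state(); a=R.from_quat(st['tcp_rot']).as_matrix()
print(st['position'],np.degrees(np.arctan2(a[1,0],a[0,0])),[np.round(proj(s,p),1) for p in((.6151,-.0935,.152),(.6151+.0117,-.0935+.0162,.152),(.6151-.0117,-.0935-.0162,.152))])
cv2.imwrite('pics/w2c.png',cv2.resize(s['frame'][100:340,180:460],None,fx=2.5,fy=2.5))
E
```

```text
5.55 0.034943945806413405
.......................................................
.......................................................
................................Y..YYYYYYYYYYYY........
.........YYYYYYYYYYYY.YYYWWWWWW.YY.YYYYYYYYYYYYY.......
........YYYYYYYYYYYYY.YYYWWWWWW.YY.YYYYYYYYYYYYY.......
........YYYYYYYYYYYYY.YYYWWWWW.YYY.YYYYYYYYYYYYY.......
........YYYYYYYYYYYYY.YYYYYYYYYYYY.YYYYYYYYYYYY........
........YYYYYYYYYYYYY.YYYYYYYYY........................
.......................................................
[ 0.61554039 -0.09202989  0.24068092] 54.3152044268228 [array([318.8, 253.9]), array([318.8, 225.4]), array([318.7, 280.9])]
```

View pics/w2c.png

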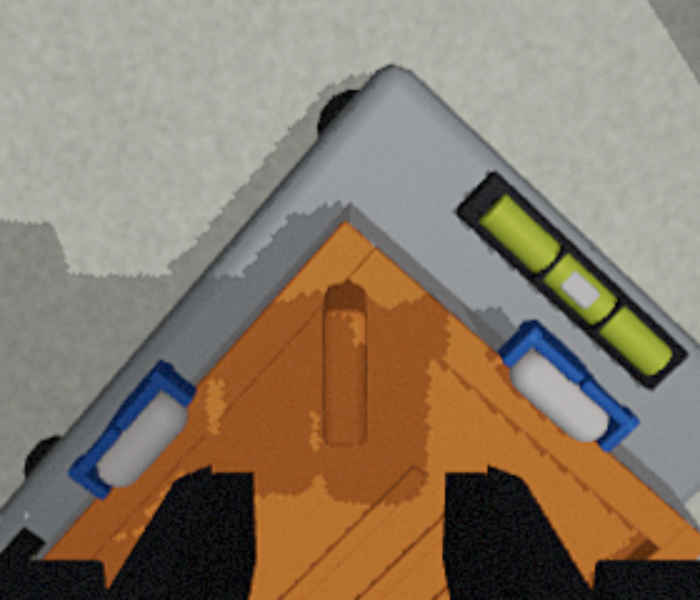

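The lug's top is centred at (318,251), so the tool is within 1–2 mm of it and aligned, and the bubble is centred. Descend and close with a light grip so the lug can pivot.

Request:
{"api": "carry_out", "payload": {
  "rows": [
    [0,0,1.6,0,0.6],
    [0,0,2.8,0,0.6],
    [0,0,3.3,0,0.6],
    [0,0,3.3,0,0.6],
    [0,0,3.3,0,1],
    [0,0,3.3,0,1],
    [0,0,3.3,0,1],
    [0,0,3.3,0,1]
  ],
  "grip_force": 12
}}

```text
clock: 6.6
position: [0.6157, -0.0907, 0.1427]
tcp_rot: [0.889, 0.458, 0.0, 0.0]
wrist_force: [-1.5, 0.8, 5.7]
gripper_width: 0.0121
grip_force: 12.0
```

Request:
{"api": "carry_out", "payload": {
  "rows": [
    [0,0,-0.1,0,1],
    [0,0,-0.2,0,1],
    [-0.02,0,-0.3,0,1],
    [-0.04,0,-0.4,0,1],
    [-0.04,0,-0.4,0,1]
  ]
}}

```text
clock: 7.22
position: [0.6149, -0.0916, 0.1542]
tcp_rot: [0.889, 0.458, 0.0, 0.0]
wrist_force: [-0.0, -0.2, -1.1]
gripper_width: 0.0117
grip_force: 12.0
```

Run:
```python
from h import *
s=snap('side'); t=snap('scene');st=get_state(); print(st['position'],st['wrist_force'],st['wrist_torque'],st['gripper_width'])
cv2.imwrite('pics/l1.png',np.hstack([cv2.resize(t['frame'][200:330,150:310],(400,325),interpolation=2),cv2.resize(s['frame'][140:260,230:360],(400,325),interpolation=2)]))
```

```text
[ 0.61486646 -0.09155821  0.15396136] [-0.86689718 -0.48384604 -1.5278837 ] [-0.05528117 -0.00557752 -0.00328519] 0.012033742151377418
```

View pics/l1.png

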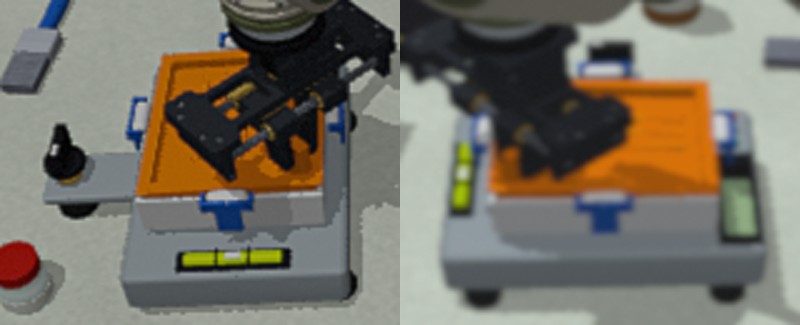

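The side view shows the cover's edge at the lug side now above the near clip's roller, at about (605,200) in the pair picture. The force is small, so the near clips appear to have let go. Continue along the arc.

Request:
{"api": "carry_out", "payload": {
  "rows": [
    [0,0,-0.1,0,1],
    [-0.03,0,-0.2,0,1],
    [-0.06,0,-0.3,0,1],
    [-0.08,0,-0.4,0,1],
    [-0.08,0,-0.4,0,1]
  ]
}}

```text
clock: 7.95
position: [0.6137, -0.0933, 0.1661]
tcp_rot: [0.889, 0.458, 0.001, 0.0]
wrist_force: [2.1, 4.3, -0.4]
gripper_width: 0.0119
grip_force: 12.0
```

Run:
```python
from h import *
s=snap('side'); t=snap('scene');st=get_state(); print(st['position'],st['wrist_force'],st['wrist_torque'],st['gripper_width'])
cv2.imwrite('pics/l2.png',np.hstack([cv2.resize(t['frame'][200:330,150:310],(400,325),interpolation=2),cv2.resize(s['frame'][140:260,230:360],(400,325),interpolation=2)]))
```

```text
[ 0.61364259 -0.09331927  0.16583957] [2.66129485 3.99363834 0.32694107] [ 0.59337837 -0.49037857  0.02581186] 0.01169097694396204
```

View pics/l2.png

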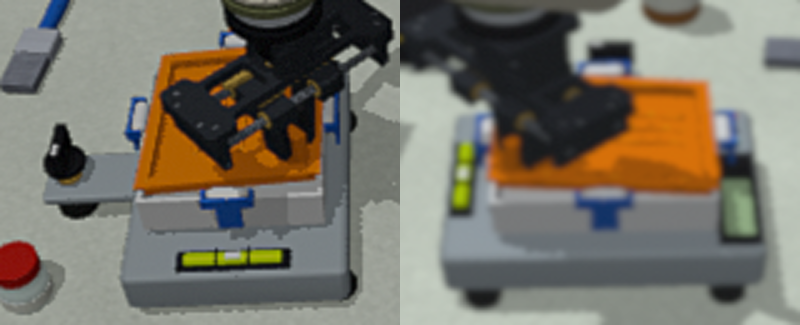

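The cover is now clearly tilted, with the lug corner about 25 mm up and the far corner still in the tray. I ease off the sideways push, firm the grip and lift on slowly.

Request:
{"api": "carry_out", "payload": {
  "rows": [
    [0.06,0,0,0,1],
    [0.06,0,0,0,1],
    [0.06,0,0,0,1]
  ],
  "grip_force": 40
}}

```text
clock: 8.43
position: [0.6144, -0.0922, 0.1656]
tcp_rot: [0.889, 0.458, -0.0, -0.0]
wrist_force: [1.0, 0.9, 0.1]
gripper_width: 0.0114
grip_force: 40.0
```

Request:
{"api": "carry_out", "payload": {
  "rows": [
    [0,0,-0.1,0,1],
    [0,0,-0.2,0,1],
    [-0.03,0,-0.3,0,1],
    [-0.05,0,-0.4,0,1],
    [-0.05,0,-0.4,0,1]
  ]
}}

```text
clock: 9.05
position: [0.6135, -0.0936, 0.178]
tcp_rot: [0.889, 0.457, -0.0, 0.0]
wrist_force: [-0.8, -0.1, -1.0]
gripper_width: 0.0117
grip_force: 40.0
```

Run:
```python
from h import *
s=snap('side'); t=snap('scene');st=get_state(); print(st['position'],st['wrist_force'],st['wrist_torque'],st['gripper_width'])
cv2.imwrite('pics/l3.png',np.hstack([cv2.resize(t['frame'][200:330,150:310],(400,325),interpolation=2),cv2.resize(s['frame'][140:260,230:360],(400,325),interpolation=2)]))
```

```text
[ 0.61347642 -0.0934709   0.17764099] [ 0.12215865  0.49463099 -0.47814786] [ 0.0109514  -0.07499676  0.06035614] 0.011500938583757479
```

View pics/l3.png

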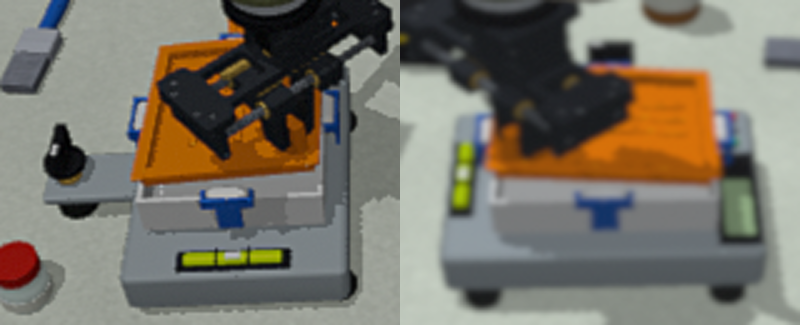

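The gap under the cover has grown evenly and the force is only about the cover's weight; the bubble is still centred. Lift clear.

Request:
{"api": "carry_out", "payload": {
  "rows": [
    [0,0,-0.15,0,1],
    [0,0,-0.3,0,1],
    [0,0,-0.5,0,1],
    [0,0,-0.8,0,1],
    [0,0,-1.2,0,1],
    [0,0,-1.7,0,1],
    [0,0,-2.3,0,1],
    [0,0,-3,0,1],
    [0,0,-3.6,0,1],
    [0,0,-3.6,0,1]
  ]
}}

```text
clock: 10.4
position: [0.6139, -0.0935, 0.2877]
tcp_rot: [0.889, 0.458, 0.001, 0.001]
wrist_force: [0.0, -1.6, -0.5]
gripper_width: 0.012
grip_force: 40.0
```

Run:
```python
from h import *
s=snap('side'); t=snap('scene');st=get_state(); print(st['position'],st['wrist_force'],st['wrist_torque'],st['gripper_width'])
for n,x in(('side',s),('scene',t)):
    hsv=cv2.cvtColor(x['frame'],cv2.COLOR_BGR2HSV); m=cv2.inRange(hsv,(5,190,100),(18,255,255))
    for k in sorted(cv2.findContours(m,0,2)[0],key=cv2.contourArea)[-3:]: print(n,cv2.contourArea(k),cv2.approxPolyDP(cv2.convexHull(k),3,True)[:,0].tolist())
cv2.imwrite('pics/l4.png',np.hstack([cv2.resize(t['frame'][140:330,130:330],(400,380),interpolation=2),cv2.resize(s['frame'][90:260,210:390],(400,380),interpolation=2)]))
```

```text
[ 0.61345173 -0.09332401  0.28546841] [ 0.13898897 -1.20419515 -0.84266357] [ 0.08485326 -0.068845   -0.00482913] 0.011995843614008045
side 67.0 [[310, 115], [316, 111], [323, 119], [312, 120]]
side 1494.0 [[420, 206], [435, 239], [394, 245], [381, 210]]
side 1839.5 [[330, 135], [333, 168], [329, 171], [260, 168], [254, 164], [260, 148], [306, 131]]
scene 20.0 [[242, 202], [233, 207], [237, 199]]
scene 127.5 [[99, 233], [102, 242], [90, 244], [89, 234]]
scene 1905.0 [[284, 187], [288, 209], [270, 231], [199, 238], [192, 235], [203, 196]]
```

View pics/l4.png

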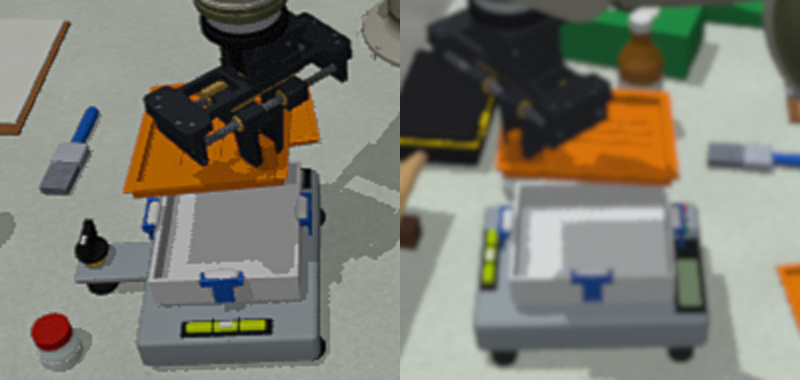

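The cover is off, the tray is empty and seated, and the bubble sits between the marks. I triangulate the cover corners to get its tilt in the grip.

```bash
cat >> m2.py <<'E'
print('----')
A=tri((272,231),(254.5,166)); B=tri((206,183),(332,133)); print(A,B,A-B,np.linalg.norm(A-B),'tilt',(A-B)[2]/.241)
s=S['scene']
L=np.array([.6134,-.0933,.2855])
# predicted pixels for tilt th about axis perp. to diagonal through the lug
yaw=np.radians(12.7)
for th in(0,.1,.15,.2,.25,.3):
    Q=R.from_rotvec(th*np.array([np.sin(yaw+.726),-np.cos(yaw+.726),0]))*R.from_euler('z',yaw)
    f=lambda p:L+Q.apply(np.array(p)/1000-[.061,.054,.022+.004])
    print(th,[np.round(proj(S[n],f(p))).tolist() for n,p in(('scene',(90,80,4)),('side',(90,80,4)),('scene',(-90,-80,4)),('side',(-90,-80,4)),('scene',(90,-80,4)),('side',(-90,80,4)))],f((0,0,0)).round(3))
E
python3 m2.py | sed -n '/----/,$p'
```

```text
----
[ 0.6341 -0.0671  0.2619] [ 0.4931 -0.2554  0.2383] [0.141  0.1883 0.0236] 0.23642091701031873 tilt 0.09792531120331954
0 [[274.0, 230.0], [252.0, 168.0], [203.0, 175.0], [331.0, 124.0], [190.0, 233.0], [336.0, 167.0]] [ 0.566 -0.159  0.259]
0.1 [[274.0, 229.0], [251.0, 167.0], [205.0, 182.0], [330.0, 131.0], [191.0, 236.0], [335.0, 171.0]] [ 0.568 -0.157  0.251]
0.15 [[274.0, 229.0], [251.0, 166.0], [207.0, 186.0], [329.0, 135.0], [192.0, 238.0], [334.0, 173.0]] [ 0.569 -0.155  0.248]
0.2 [[274.0, 228.0], [250.0, 166.0], [208.0, 190.0], [328.0, 139.0], [193.0, 239.0], [333.0, 175.0]] [ 0.57  -0.154  0.244]
0.25 [[275.0, 228.0], [250.0, 165.0], [210.0, 194.0], [327.0, 143.0], [194.0, 241.0], [332.0, 177.0]] [ 0.571 -0.152  0.24 ]
0.3 [[275.0, 227.0], [250.0, 165.0], [211.0, 198.0], [326.0, 146.0], [194.0, 242.0], [332.0, 179.0]] [ 0.572 -0.15   0.237]
```

The tilt is about 0.1 rad, within the 0.2 limit. Firm the grip and carry it over gently.

Request:
{"api": "carry_out", "payload": {
  "rows": [
    [0,0,0,0,1],
    [0.2,-0.2,0,0,1],
    [0.6,-0.6,0,0,1],
    [1.2,-1.3,0,0,1],
    [2,-2.1,0,0,1],
    [2.8,-3,0,0,1],
    [3.6,-3.8,0,0,1],
    [4.4,-4.6,0,0,1],
    [5.2,-5.5,0,0,1],
    [6,-6.3,0,0,1],
    [6.8,-7.2,0,0,1],
    [7.6,-8,0,0,1],
    [8.4,-8.9,0,0,1],
    [9.1,-9.6,0,0,1],
    [9.6,-10.1,0,0,1],
    [9.9,-10.4,0,0,1],
    [10,-10.5,0,0,1],
    [10,-10.5,0,0,1],
    [10,-10.5,0,0,1],
    [10,-10.5,0,0,1]
  ],
  "grip_force": 60
}}

```text
clock: 13.0
position: [0.5319, 0.3333, 0.2858]
tcp_rot: [0.889, 0.457, 0.0, 0.0]
wrist_force: [-0.1, 0.0, -0.8]
gripper_width: 0.0114
grip_force: 60.0
```

```bash
cat > fin.py <<'E'
from h import *
s=snap('side'); t=snap('scene');st=get_state(); L=np.array(st['position']); print(L,st['wrist_force'],st['gripper_width'],st['grip_force'],abs(st['joint_vel']).max())
a=R.from_quat(st['tcp_rot']).as_matrix(); yaw=np.arctan2(a[1,0],a[0,0])-.726
S={'side':s,'scene':t}
for n,x in S.items():
    hsv=cv2.cvtColor(x['frame'],cv2.COLOR_BGR2HSV); m=cv2.inRange(hsv,(5,190,60),(18,255,255))
    for k in sorted(cv2.findContours(m,0,2)[0],key=cv2.contourArea)[-3:]: print(n,cv2.contourArea(k),cv2.approxPolyDP(cv2.convexHull(k),2.5,True)[:,0].tolist())
for th in(0,.1,.2,.3):
    Q=R.from_rotvec(th*np.array([np.sin(yaw+.726),-np.cos(yaw+.726),0]))*R.from_euler('z',yaw)
    f=lambda p:L+Q.apply(np.array(p)/1000-[.061,.054,.026])
    for n in S: print(th,n,[np.round(proj(S[n],f(p))).tolist() for p in((90,80,4),(90,-80,4),(-90,-80,4),(-90,80,4))],f((0,0,0)).round(3))
E
python3 fin.py; python3 vial.py | sed -n '10,18p'
```

```text
[0.53184175 0.33349438 0.28579441] [ 0.06206481 -0.34346074 -1.8913351 ] 0.011551206653670739 59.999930430203676 0.0022603582496320534
side 226.5 [[248, 353], [227, 354], [227, 338], [241, 343]]
side 455.5 [[435, 238], [394, 245], [392, 240], [426, 226], [430, 227]]
side 4042.0 [[335, 277], [342, 354], [280, 354], [263, 292], [269, 288]]
scene 491.0 [[90, 227], [98, 225], [109, 229], [113, 235], [111, 247], [103, 251], [93, 250], [87, 240]]
scene 1191.5 [[283, 183], [287, 210], [260, 214], [242, 212], [240, 189], [279, 180]]
scene 3238.0 [[497, 225], [486, 230], [418, 236], [400, 182], [470, 176], [492, 208]]
0 side [[224.0, 355.0], [234.0, 270.0], [337.0, 268.0], [344.0, 352.0]] [0.484 0.267 0.26 ]
0 scene [[498.0, 228.0], [416.0, 231.0], [400.0, 173.0], [471.0, 171.0]] [0.484 0.267 0.26 ]
0.1 side [[223.0, 355.0], [233.0, 273.0], [335.0, 275.0], [343.0, 356.0]] [0.486 0.27  0.252]
0.1 scene [[500.0, 227.0], [417.0, 234.0], [400.0, 181.0], [471.0, 175.0]] [0.486 0.27  0.252]
0.2 side [[222.0, 354.0], [232.0, 276.0], [333.0, 283.0], [341.0, 360.0]] [0.488 0.273 0.244]
0.2 scene [[501.0, 226.0], [418.0, 237.0], [401.0, 188.0], [472.0, 178.0]] [0.488 0.273 0.244]
0.3 side [[221.0, 354.0], [231.0, 280.0], [330.0, 292.0], [338.0, 365.0]] [0.491 0.277 0.237]
0.3 scene [[502.0, 224.0], [419.0, 240.0], [402.0, 196.0], [473.0, 182.0]] [0.491 0.277 0.237]
.......................................................
.......................................................
................................Y..YYYYYYYYYYYY........
.........YYYYYYYYYYYY.YYYWWWWWW.YY.YYYYYYYYYYYYY.......
........YYYYYYYYYYYYY.YY.WWWWWW.YY.YYYYYYYYYYYYY.......
........YYYYYYYYYYYYY.YYYWWWWWWYYY.YYYYYYYYYYYY........
........YYYYYYYYYYYYY.YYYYYYYYYYYY.YYYYYYYYYYYY........
........YYYYYYYYYYYYY.YYYYYYYYY........................
.......................................................
```

```bash
python3 -c "
from plant import *
print(close_job())"
```

```text
the job is handed in; nothing more can be done
None
```

I levelled the balance with the cover on, peeled the cover off by its lug with the weighing tray staying seated, and handed the job in. At hand-in I measured the cover held still within about 5 mm of the tub's middle, about 0.25 m above the table and tilted 0.11 rad, with the bubble centred; no verdict came back.

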